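# Close the drain plugs of three basins before the leak test

## Task

Close the drain plugs of the three cast-stone basins ready for the leak test: with the fingertips, push each plug gently straight down until it is fully closed, first in the round basin, then in the square one, and last in the oblong one. Only push the plugs, never pull them up, and do not knock the basins or disturb the other things on the bench and in the basins.

Things in the scene. Friction and masses are not known exactly. Their poses are not given: they have to be found in the camera images.
- plug_round_top (a point): centre of the top of the steel drain plug in the round basin: a mushroom-shaped plug, head 56 mm across and about 10 mm thick with a nearly flat top, z up. It stands on the basin's centre. Open, its top is 47 to 50 mm above the bench (25 to 28 mm above the basin's inner floor); fully closed its top is 38 mm above the bench. The point moves with the plug.
- plug_round (a joint): travel of the round basin's plug, m: 0 = open, 0.012 = fully closed at its stop, negative (to -0.015) = pulled up; starts at 0 to 0.003. Moves against about 3 N of friction, stays where left. The whole drain sits on a rubber washer that yields 1 mm per 2.5 N (at most 7 mm) and springs back, not counted here: push the top some 2 to 4 mm below its closed height for 5 to 10 N at the stop.
- basin_round_rim (a point): round cast-stone basin, 216 across the rim, wall 12 mm, 80 mm high, inner floor 22 mm above the bench; fixed to the bench. The point is the middle of the basin at rim height (80 mm above the bench), z up, x and y along its sides.
- plug_square_top (a point): centre of the top of the steel drain plug in the square basin: a mushroom-shaped plug, head 56 mm across and about 10 mm thick with a nearly flat top, z up. It stands on the basin's centre. Open, its top is 47 to 50 mm above the bench (25 to 28 mm above the basin's inner floor); fully closed its top is 38 mm above the bench. The point moves with the plug.
- plug_square (a joint): travel of the square basin's plug, m: 0 = open, 0.012 = fully closed at its stop, negative (to -0.015) = pulled up; starts at 0 to 0.003. Moves against about 3 N of friction, stays where left. The whole drain sits on a rubber washer that yields 1 mm per 2.5 N (at most 7 mm) and springs back, not counted here: push the top some 2 to 4 mm below its closed height for 5 to 10 N at the stop.
- basin_square_rim (a point): square cast-stone basin, 200 x 200 outside with rounded corners, wall 14 mm, 80 mm high, inner floor 22 mm above the bench; fixed to the bench. The point is the middle of the basin at rim height (80 mm above the bench), z up, x and y along its sides.
- plug_oblong_top (a point): centre of the top of the steel drain plug in the oblong basin: a mushroom-shaped plug, head 56 mm across and about 10 mm thick with a nearly flat top, z up. It stands on the basin's centre line, 45 mm from the middle towards the basin's +x end (the end away from the robot). Open, its top is 47 to 50 mm above the bench (25 to 28 mm above the basin's inner floor); fully closed its top is 38 mm above the bench. The point moves with the plug.
- plug_oblong (a joint): travel of the oblong basin's plug, m: 0 = open, 0.012 = fully closed at its stop, negative (to -0.015) = pulled up; starts at 0 to 0.003. Moves against about 3 N of friction, stays where left. The whole drain sits on a rubber washer that yields 1 mm per 2.5 N (at most 7 mm) and springs back, not counted here: push the top some 2 to 4 mm below its closed height for 5 to 10 N at the stop.
- basin_oblong_rim (a point): oblong cast-stone basin, 260 (its x) x 170 (its y) outside with rounded corners, wall 14 mm, 80 mm high, inner floor 22 mm above the bench; fixed to the bench. The point is the middle of the basin at rim height (80 mm above the bench), z up, x and y along its sides.
- sanding_block: loose black rubber sanding block 45 x 85 x 28 lying on the floor of the oblong basin, at the end away from its plug (sizes in mm); origin at the centre of its underside
- abrasive_roll: loose black roll of abrasive standing on its end, 110 across, 100 high, at the back (sizes in mm); origin at the centre of its underside
- putty_jar: loose jar 70 across, 75 high (sizes in mm); origin at the centre of its underside
- scraper: loose flat scraper 200 long lying on the bench (sizes in mm); origin at the centre of its underside; lies along its x
- spare_plug: loose spare plug, 56 across, 28 high, standing on the bench outside any basin (not to be pressed) (sizes in mm); origin at the centre of its underside
- stone_sample: loose marble tile 38 x 38 x 18 lying on the floor of the square basin, in one corner (sizes in mm); origin at the centre of its underside
- felt_disc: loose grey felt polishing disc 90 across, 18 thick (sizes in mm); origin at the centre of its underside

How it is judged:
By the outcome, as a careful person would: the job done as asked, in the order asked, and still so for the second after the job is handed in, with the robot touching nothing.
It also fails if it takes over 48 s, if anything falls off the work surface, if the arm or the gripper's body presses on something with over 40 N, if the wrist force passes 120 N, or if a joint passes its speed limit or range.

## Robot

A 7-joint arm with a two-finger parallel gripper is mounted at the origin on the work surface. World frame = base frame: x ahead of the robot, y to its left, z up, the work surface at z = 0. Lengths are in m, angles in degrees, forces in N, time in s.
With the tool pointing down it reaches from about 0.425 to 0.875 m from the base axis. Payload 4.7 kg.
Tool frame: the origin (TCP) lies midway between the tips of the shut fingers; the grasp point (between the pads) lies env.grip_point_offset behind it (env.grip_point_offset is the distance from the TCP to the grasp point, in m); x points along the fingers, y is the direction in which the jaws open and shut, and the axes are right-handed (so a half turn about x gives the same grasp; the last joint's range is limited). The gripper opens to 87 mm and grips with 3 to 60 N. Pads are 19 mm wide; open, the fingers measure 117 mm over their backs; the gripper's body (75 mm by 190 mm) begins 51 mm behind the grasp point.
Start: joints at [75.751, 18.392, -4.016, 83.108, 1.295, 78.541, -3.26], TCP at [0.169, -0.628, 0.223] pointing down, gripper open.
Joint ranges: [-163.93, 163.93], [-17.29, 119.83], [-79.2, 71.16], [3.27, 140.29], [-89.18, 269.18], [5.43, 117.66], [-154.24, 154.24]. Speed limits (degrees/s): [147.25, 147.25, 180, 180, 180, 180, 180].

## Interface

Orientations are given as [roll, pitch, yaw] about the fixed x, y, z axes, in that order (R = Rz(yaw) Ry(pitch) Rx(roll)).
In Python, from cell import readout, read_camera, camera_params, sign_off, spot_in, pinpoint, env gives the robot as it stands.
- The arm moves only by the shell command python3 -m pendant 'ROWS' [OPENING] [FORCE]. ROWS is a JSON object of lists of equal length, an entry for each row: "xyz": the shift along the world's x, y, z in m, a list of three; "turn": the turn about the world's z in rad. A call has 1 to 10 rows; each row shifts and turns the pose as measured when the row begins; what a row does not reach is not made up. A row lasts 1/8 s, in which the tool goes at most 62.5 mm and 10.7 degrees, less where a joint would pass 70% of its speed; a pose out of reach is approached as far as the arm can. A call is refused whole if a number of a shift passes 0.0625 or a number of a turn 0.188, either way. A call with a gripper value outside its range is refused whole. OPENING is the opening, from 0 (shut) to 1 (fully open), set as the call begins (- or left out, the last holds). The fingers move at their own pace and stop on an object; FORCE is the grip in N (left out, the last holds). Time passes only in rows, so rows that do not move let the fingers close. It gives the time, the measured TCP pose, the force and the opening at its end, in the units of the state.
- readout.get_obs(): the state, without advancing time (a new reading comes with each control period).
- read_camera(name): name is "scene" or "side" or "wrist"; returns the picture (420x560x3 uint8, red, green, blue); there is no depth.
- camera_params(name): a dict with "fx", "fy", "cx", "cy" (pixels), "k1" (the pictures are not rectified: a ray, as slopes to the right and down, at radius r is drawn at 1 + k1 r^2 times it, then the intrinsics apply), "rvec" (rotation vector, rad) and "tvec" (3), from world to camera coordinates, as OpenCV has them; the wrist camera has in their place "hand_eye" (4x4, takes a point from camera to tool coordinates, whose origin is the TCP and whose axes are the tool frame's). Camera axes: x right, y down, z forward; pixel columns grow to the right and rows downward; lengths in m; the calibration is good to about 2 mm. A picture is of the moment at which its call begins: read the wrist's pose just before it. camera_params takes no time and is no camera call.
- sign_off(): hands the job in, once; it reports no verdict.
Trained networks look in the newest picture that a camera, given by its name, has taken for a name from the list of things; names that differ only in an ending like _2 or _b are one class to them, and where a whole thing is asked for, a point or a joint stands for the part that bears it (a point fixed in the world has none). Each returns a list of dicts, best first, with "score" (0 to 1); they miss things now and then, are a little off and sometimes report something else, mostly with a low value. They report only what shows in the picture. A call takes as long as a camera call.
- spot_in(camera, name): "at" ([x, y, z] in m, in the coordinates of the camera as it stood for that picture, good to about 4 mm: the middle of the surface that is visible of it).
- pinpoint(camera, name): "at" ([x, y, z] in m, in the coordinates of the camera as it stood for that picture, good to about 4 mm: a listed point, or the origin of a listed thing).
The state is a dict: "time_s": time; "qpos": joint angles; "joint_velocities": joint speeds; "effort": joint torques, N m; "tool_pos": TCP position; "tool_rot": TCP orientation; "force": force on the tool from outside, world axes, zero at the start; "wrist_torque": the same for the moment, N m; "grip_width": finger opening in m.
Only numpy, scipy, OpenCV 4.12 (cv2) and the standard library are available. Lean on these libraries where they do the work, as an engineer would, in place of code of your own. Each camera call takes 0.05 s, during which the arm holds its last target.

## Working session

There is one attempt and no reset: what is moved stays moved. The work goes in short steps, Python scripts to look and compute and a shell command to move; the robot and the scene stay as the last step left them, time stands still between calls to the robot, and variables do not carry over. Pictures are saved under pics/ and viewed, and the job is handed in when it is done.

```bash
ls; mkdir -p pics; cat > h.py <<'E'
import numpy as np, cv2
from cell import readout, read_camera, camera_params, sign_off, spot_in, pinpoint, env
from scipy.spatial.transform import Rotation as R
def c2w(name,p,obs=None):
    c=camera_params(name)
    if name=="wrist":
        q=np.array(c["hand_eye"])@np.r_[p,1]
        return R.from_euler('xyz',obs["tool_rot"],degrees=True).apply(q[:3])+obs["tool_pos"]
    r=R.from_rotvec(np.ravel(c["rvec"]))
    return r.inv().apply(np.array(p)-np.ravel(c["tvec"]))
def save(im,n): cv2.imwrite(f"pics/{n}.png",im[:,:,::-1])
E
python3 - <<'E'
from h import *
o=readout.get_obs();print(o)
for n in ("scene","side"):
    im=read_camera(n);save(im,n+"0")
    for t in ("plug_round_top","basin_round_rim","plug_square_top","basin_square_rim","plug_oblong_top","basin_oblong_rim"):
        for d in pinpoint(n,t)[:2]: print(n,t,round(d["score"],2),c2w(n,d["at"]).round(4))
print(readout.get_obs()["time_s"],env.grip_point_offset)
E
```

```text
pics
{'time_s': 0.0, 'qpos': array([75.75026005, 18.43925496, -4.01525224, 83.1758871 ,  1.29628642,
       78.53816093, -3.26047634]), 'joint_velocities': array([ 0.00878375, -0.03434776, -0.0553212 , -0.05202903, -0.00464653,
        0.09025938, -0.05258731]), 'effort': array([-4.80410963e-04, -4.91285241e+01, -4.04358795e-01, -3.12526023e+01,
       -6.39502052e-02,  4.37814603e-02,  2.06691702e-04]), 'tool_pos': array([ 0.16866245, -0.62717164,  0.22145061]), 'tool_rot': array([-86.28590136,  89.89178112, 108.77312554]), 'force': array([-0.33499828, -0.18587235, -0.22201444]), 'wrist_torque': array([ 0.04698914, -0.02514932,  0.00856877]), 'grip_width': 0.08684949134246672}
scene plug_round_top 0.72 [0.4846 0.3291 0.0463]
scene basin_round_rim 0.73 [0.479  0.3305 0.0757]
scene plug_square_top 0.64 [ 0.5495 -0.0387  0.0445]
scene basin_square_rim 0.66 [ 0.5499 -0.0313  0.0758]
scene basin_oblong_rim 0.7 [ 0.5339 -0.315   0.0806]
scene basin_oblong_rim 0.63 [ 0.5496 -0.0401  0.0414]
side plug_round_top 0.61 [0.4794 0.3334 0.0496]
side basin_round_rim 0.91 [0.4756 0.3286 0.0827]
side plug_square_top 0.64 [ 0.5446 -0.0341  0.0517]
side basin_square_rim 0.84 [ 0.5518 -0.035   0.0784]
side plug_oblong_top 0.55 [ 0.5721 -0.3186  0.0521]
side basin_oblong_rim 0.94 [ 0.5294 -0.311   0.0838]
0.7 0.0187
```

View pics/scene0.png

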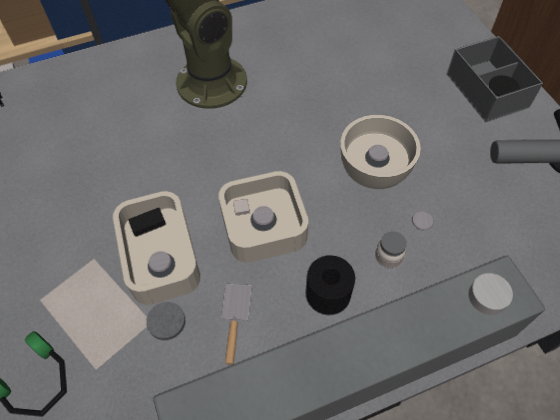

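View pics/side0.png

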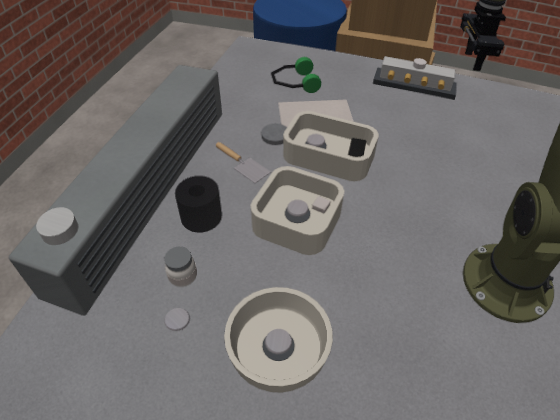

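The scene picture shows the round basin's plug at (378,155), the square's at (263,217) and the oblong's at (160,263). The side view agrees, and the loose items are clear of the plugs. I'll stay high, shut the fingers and travel towards the round basin.

```bash
python3 -m pendant '{"xyz":[[0.04,0.04,0],[0.04,0.04,0],[0.04,0.04,0],[0.04,0.04,0],[0.04,0.04,0],[0.04,0.04,0],[0.04,0.04,0],[0.03,0.05,0],[0.02,0.055,0],[0.01,0.06,0]],"turn":[0.11,0.11,0.11,0.11,0.11,0.11,0.11,0.11,0.11,0.11]}' 0 20
```

```text
time_s: 1.95
tool_pos: [0.5138, -0.1736, 0.2239]
tool_rot: [64.7, 89.5, -35.9]
force: [0.4, -0.4, 0.9]
grip_width: 0.0018
```

```bash
python3 -m pendant '{"xyz":[[0.01,0.06,0],[0.005,0.06,0],[0,0.06,0],[0,0.06,0],[0,0.06,0],[-0.01,0.06,0],[-0.01,0.06,0],[-0.01,0.05,0],[-0.01,0.04,0],[0,0,0]],"turn":[0.11,0.11,0.11,0.11,0.11,0.11,0.11,0.11,0,0]}'
cat > w.py <<'E'
import sys
from h import *
o=readout.get_obs(); im=read_camera("wrist"); save(im,sys.argv[1])
for t in sys.argv[2:]:
    for d in pinpoint("wrist",t)[:2]: print(t,round(d["score"],2),c2w("wrist",d["at"],o).round(4))
print(o["time_s"],o["tool_pos"].round(4),o["tool_rot"].round(1),o["qpos"].round(0),o["force"].round(1))
c=camera_params("wrist");T=np.array(c["hand_eye"]);print(T[:3,3].round(3))
E
python3 w.py w1 plug_round_top basin_round_rim
```

```text
time_s: 3.2
tool_pos: [0.4853, 0.358, 0.2272]
tool_rot: [74.8, 89.0, 26.8]
force: [0.1, -0.4, 0.2]
grip_width: 0.0008
plug_round_top 0.72 [0.4788 0.3303 0.0468]
basin_round_rim 0.69 [0.4788 0.3321 0.0777]
3.2 [0.4853 0.358  0.2272] [74.8 89.  26.8] [  6.  20. -56.  89.  17.  79.  -9.] [ 0.1 -0.4  0.2]
[-0.162 -0.001 -0.066]
```

View pics/w1.png

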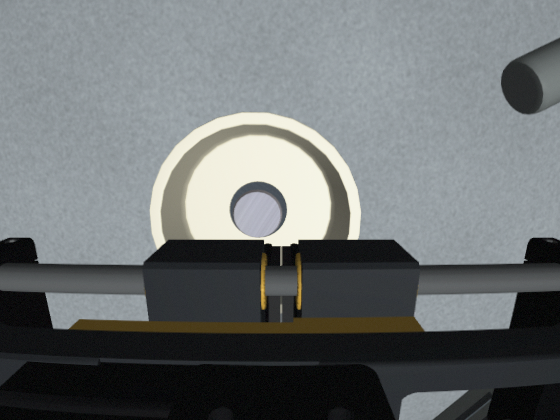

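The wrist view shows the round plug's top at about (258,213), centred in the basin. All three cameras put it near (0.480, 0.331, 0.047), which fits the given height. I'll centre over it and descend.

```bash
python3 -m pendant '{"xyz":[[-0.005,-0.027,0],[0,0,-0.03],[0,0,-0.03],[0,0,-0.03],[0,0,-0.03],[0,0,-0.02],[0,0,-0.01],[0,0,0]],"turn":[0,0,0,0,0,0,0,0]}'
```

```text
time_s: 4.35
tool_pos: [0.4937, 0.3086, 0.0738]
tool_rot: [42.6, 88.5, -7.4]
force: [0.1, -0.5, 0.1]
grip_width: 0.0004
```

```bash
python3 -m pendant '{"xyz":[[-0.007,0.011,0],[-0.006,0.01,0],[0,0,0],[0,0,0]],"turn":[0,0,0,0]}'; python3 -c "
from h import *
o=readout.get_obs();print(o['qpos'].round(1),o['tool_pos'],R.from_euler('xyz',o['tool_rot'],degrees=True).as_matrix().round(3))"
```

```text
time_s: 4.85
tool_pos: [0.4806, 0.3337, 0.0768]
tool_rot: [49.2, 88.3, -0.7]
force: [0.3, -0.3, 0.1]
grip_width: 0.0003
[  4.7  24.5 -51.7 102.   22.8  62.8 -14.7] [0.48059649 0.33365982 0.07682622] [[ 0.03   0.765  0.643]
 [-0.     0.644 -0.765]
 [-1.     0.022  0.019]]
```

```bash
python3 -m pendant '{"xyz":[[0,-0.002,-0.01],[0,0,-0.01],[0,0,0]],"turn":[0,0,0]}'
```

```text
time_s: 5.22
tool_pos: [0.4808, 0.3305, 0.055]
tool_rot: [47.2, 88.3, -2.8]
force: [-0.5, -0.3, -0.1]
grip_width: 0.0004
```

```bash
python3 -m pendant '{"xyz":[[0,0,-0.003],[0,0,-0.003],[0,0,-0.002],[0,0,0]],"turn":[0,0,0,0]}'
```

```text
time_s: 5.72
tool_pos: [0.481, 0.3304, 0.0468]
tool_rot: [46.8, 88.3, -3.3]
force: [-0.3, -1.0, 0.7]
grip_width: 0.0007
```

```bash
python3 -m pendant '{"xyz":[[0,0,-0.002],[0,0,-0.002],[0,0,-0.002],[0,0,0]],"turn":[0,0,0,0]}'
```

```text
time_s: 6.22
tool_pos: [0.481, 0.3304, 0.0409]
tool_rot: [46.4, 88.3, -3.6]
force: [-1.0, 0.2, 2.2]
grip_width: 0.0006
```

```bash
python3 -m pendant '{"xyz":[[0,0,-0.002],[0,0,-0.002],[0,0,0]],"turn":[0,0,0]}'
```

```text
time_s: 6.6
tool_pos: [0.4811, 0.3304, 0.0368]
tool_rot: [46.2, 88.3, -3.8]
force: [-1.2, -1.5, 3.4]
grip_width: 0.0005
```

```bash
python3 -m pendant '{"xyz":[[0,0,-0.0015],[0,0,-0.001],[0,0,0]],"turn":[0,0,0]}'
```

```text
time_s: 6.98
tool_pos: [0.4811, 0.3305, 0.0356]
tool_rot: [44.3, 88.3, -5.8]
force: [-2.7, -1.7, 7.9]
grip_width: 0.0009
```

The force rose at the expected height: 3.4 N at 36.8 mm, then 7.9 N at 35.6 mm, so the round plug is at its stop. Retreating straight up.

```bash
python3 -m pendant '{"xyz":[[0,0,0.005],[0,0,0.02],[0,0,0.04],[0,0,0.04],[0,0,0.04],[0,0,0.02],[0,0,0]],"turn":[0,0,0,0,0,0,0]}'; python3 w.py w2 plug_round_top; python3 -c "
from h import *
for n in ('scene','side'):
  read_camera(n)
  for t in ('plug_round_top','plug_square_top','plug_oblong_top'):
    for d in pinpoint(n,t)[:2]: print(n,t,round(d['score'],2),c2w(n,d['at']).round(4))"
```

```text
time_s: 7.85
tool_pos: [0.481, 0.3318, 0.2102]
tool_rot: [51.8, 88.0, 1.9]
force: [0.6, 0.0, -0.2]
grip_width: 0.0007
plug_round_top 0.94 [0.477  0.3302 0.0398]
7.85 [0.481  0.3318 0.2102] [51.8 88.   1.9] [  9.  17. -56.  94.  16.  76.  -9.] [ 0.6  0.  -0.2]
[-0.162 -0.001 -0.066]
scene plug_round_top 0.64 [0.486  0.3302 0.0391]
scene plug_square_top 0.65 [ 0.5469 -0.0364  0.0443]
scene plug_oblong_top 0.69 [ 0.5739 -0.3173  0.048 ]
side plug_round_top 0.73 [0.4782 0.3335 0.0405]
side plug_square_top 0.15 [0.7086 0.3432 0.0023]
```

View pics/w2.png

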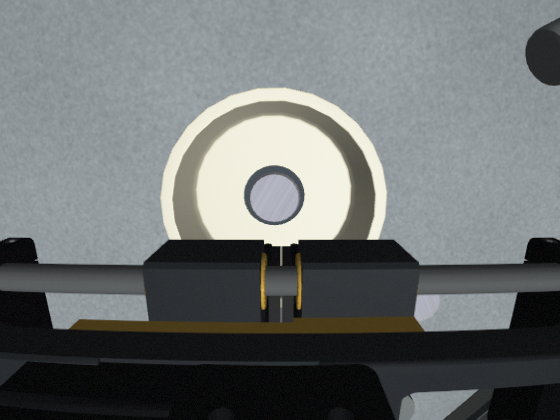

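The wrist view shows the round plug centred at (274,195), and the networks now read its top at about 39–40 mm, against 46–50 mm before. Next is the square basin at about (0.548, -0.036).

```bash
python3 -m pendant '{"xyz":[[0.01,-0.055,0],[0.01,-0.055,0],[0.01,-0.055,0],[0.01,-0.055,0],[0.01,-0.055,0],[0.01,-0.055,0],[0.007,-0.04,0],[0,0,0]],"turn":[-0.095,-0.095,-0.095,-0.095,-0.095,-0.095,-0.095,0]}'; python3 w.py w3 plug_square_top basin_square_rim stone_sample
```

```text
time_s: 9.35
tool_pos: [0.5449, -0.0498, 0.2063]
tool_rot: [53.1, 88.3, -35.9]
force: [-0.2, 1.0, 0.3]
grip_width: 0.0004
plug_square_top 0.71 [ 0.5489 -0.0401  0.0448]
plug_square_top 0.68 [ 0.4952 -0.0798  0.0249]
basin_square_rim 0.93 [ 0.5488 -0.034   0.075 ]
stone_sample 0.61 [ 0.492  -0.0795  0.0247]
9.35 [ 0.5449 -0.0498  0.2063] [ 53.1  88.3 -35.9] [ 38.   8. -39.  99.   6.  73.  -2.] [-0.2  1.   0.3]
[-0.162 -0.    -0.065]
```

View pics/w3.png

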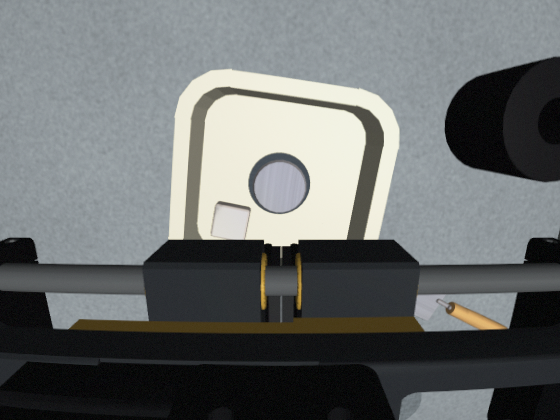

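The wrist view shows the square's plug at (279,184), the stone sample at (231,220) and the roll well off to the right. The plug target is (0.548, -0.037), and I'll descend in stages.

```bash
python3 -m pendant '{"xyz":[[0.003,0.013,0],[0,0,-0.03],[0,0,-0.03],[0,0,-0.03],[0,0,-0.025],[0,0,-0.01],[0,0,0]],"turn":[0,0,0,0,0,0,0]}'
```

```text
time_s: 10.42
tool_pos: [0.5496, -0.0135, 0.0812]
tool_rot: [66.9, 88.1, -20.3]
force: [-0.0, 0.8, 0.0]
grip_width: 0.0005
```

```bash
python3 -m pendant '{"xyz":[[0,-0.012,0],[-0.001,-0.01,0],[0,0,0],[0,0,0]],"turn":[0,0,0,0]}'
```

```text
time_s: 10.92
tool_pos: [0.5507, -0.0377, 0.0843]
tool_rot: [67.6, 87.8, -19.7]
force: [0.6, 0.6, 0.3]
grip_width: 0.0004
```

```bash
python3 -m pendant '{"xyz":[[-0.002,0,-0.01],[0,0,-0.01],[0,0,-0.008],[0,0,0]],"turn":[0,0,0,0]}'
```

```text
time_s: 11.42
tool_pos: [0.5478, -0.0371, 0.0537]
tool_rot: [67.7, 87.9, -19.6]
force: [-0.0, 0.4, 0.7]
grip_width: 0.0003
```

```bash
python3 -m pendant '{"xyz":[[0,0,-0.003],[0,0,-0.003],[0,0,-0.002],[0,0,-0.002],[0,0,0]],"turn":[0,0,0,0,0]}'
```

```text
time_s: 12.05
tool_pos: [0.5481, -0.0369, 0.044]
tool_rot: [67.1, 87.9, -20.2]
force: [-0.9, 0.2, 1.9]
grip_width: 0.0001
```

```bash
python3 -m pendant '{"xyz":[[0,0,-0.002],[0,0,-0.002],[0,0,0]],"turn":[0,0,0]}'
```

```text
time_s: 12.42
tool_pos: [0.5482, -0.0369, 0.0399]
tool_rot: [67.1, 87.8, -20.2]
force: [-1.4, 0.0, 2.2]
grip_width: 0.0002
```

```bash
python3 -m pendant '{"xyz":[[0,0,-0.002],[0,0,-0.0015],[0,0,0]],"turn":[0,0,0]}'
```

```text
time_s: 12.8
tool_pos: [0.5483, -0.0369, 0.0365]
tool_rot: [66.7, 87.8, -20.5]
force: [-2.5, 0.1, 5.2]
grip_width: 0.0006
```

```bash
python3 -m pendant '{"xyz":[[0,0,-0.0012],[0,0,0]],"turn":[0,0]}'
```

```text
time_s: 13.05
tool_pos: [0.5483, -0.0369, 0.0359]
tool_rot: [66.1, 87.8, -21.2]
force: [-2.4, 0.6, 5.8]
grip_width: 0.0003
```

```bash
python3 -m pendant '{"xyz":[[0,0,-0.0015],[0,0,0]],"turn":[0,0]}'
```

```text
time_s: 13.3
tool_pos: [0.5483, -0.0369, 0.0354]
tool_rot: [64.9, 87.9, -22.4]
force: [-4.0, -0.0, 6.4]
grip_width: -0.0
```

The force is 6.4 N at 2.6 mm below closed height, which matches the washer's stiffness, so the square plug is at its stop. Retreating upward.

```bash
python3 -m pendant '{"xyz":[[0,0,0.005],[0,0,0.02],[0,0,0.04],[0,0,0.04],[0,0,0.04],[0,0,0.02],[0,0,0]],"turn":[0,0,0,0,0,0,0]}'; python3 w.py w4 plug_square_top
```

```text
time_s: 14.18
tool_pos: [0.5493, -0.036, 0.2106]
tool_rot: [68.4, 87.5, -18.8]
force: [0.2, -0.2, -0.3]
grip_width: 0.0006
plug_square_top 0.93 [ 0.5505 -0.0408  0.0349]
14.175 [ 0.5493 -0.036   0.2106] [ 68.4  87.5 -18.8] [ 38.   8. -41.  99.   6.  73.  -1.] [ 0.2 -0.2 -0.3]
[-0.162 -0.    -0.065]
```

View pics/w4.png

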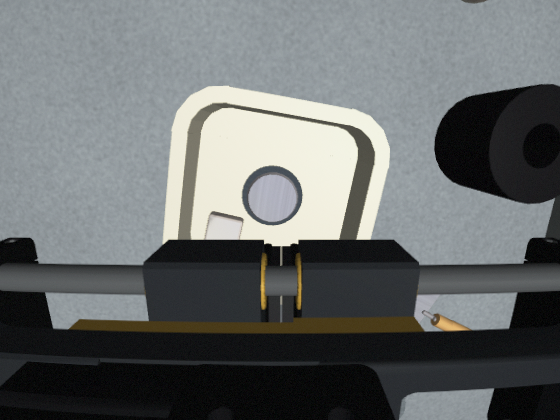

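The square plug, at (272,196) in the wrist view, sits lower and is still centred, and the sample is undisturbed. Moving on to the oblong basin.

```bash
python3 -m pendant '{"xyz":[[0.005,-0.055,0],[0.005,-0.055,0],[0.005,-0.055,0],[0.005,-0.05,0],[0.004,-0.045,0],[0,-0.01,0],[0,0,0]],"turn":[-0.09,-0.09,-0.09,-0.09,-0.08,0,0]}'; python3 w.py w5 plug_oblong_top basin_oblong_rim sanding_block
```

```text
time_s: 15.15
tool_pos: [0.5662, -0.31, 0.1965]
tool_rot: [60.8, 88.6, -52.1]
force: [0.1, 1.3, 0.5]
grip_width: 0.0004
plug_oblong_top 0.76 [ 0.5748 -0.3176  0.0508]
basin_oblong_rim 0.61 [ 0.5284 -0.3075  0.08  ]
sanding_block 0.6 [ 0.4475 -0.3192  0.0229]
15.15 [ 0.5662 -0.31    0.1965] [ 60.8  88.6 -52.1] [ 48.  20. -28.  86.  10.  75.  -4.] [0.1 1.3 0.5]
[-0.162  0.    -0.065]
```

View pics/w5.png

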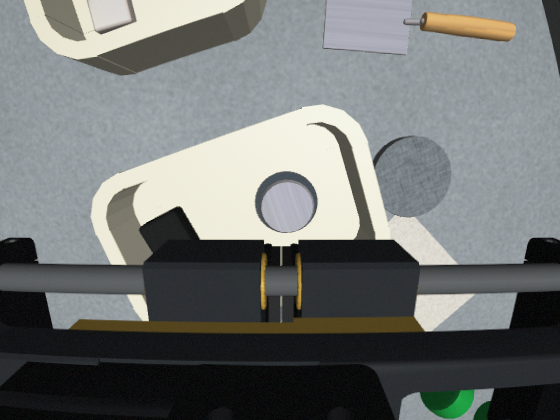

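The wrist view shows the oblong's plug at (287,205), with the sanding block at (170,230) and the felt disc at (412,175) both clear of it. Three measurements agree on (0.574, -0.318).

```bash
python3 -m pendant '{"xyz":[[0.008,-0.008,0],[0,0,-0.03],[0,0,-0.03],[0,0,-0.03],[0,0,-0.02],[0,0,0]],"turn":[0,0,0,0,0,0]}'
```

```text
time_s: 16.1
tool_pos: [0.5806, -0.3139, 0.0883]
tool_rot: [68.1, 88.1, -44.2]
force: [-0.3, 0.1, 0.1]
grip_width: 0.0006
```

```bash
python3 -m pendant '{"xyz":[[-0.006,-0.004,-0.01],[0,0,-0.01],[0,0,-0.01],[0,0,0]],"turn":[0,0,0,0]}'
```

```text
time_s: 16.6
tool_pos: [0.5759, -0.3194, 0.0594]
tool_rot: [69.3, 87.8, -42.9]
force: [0.3, 0.3, -0.2]
grip_width: 0.0008
```

```bash
python3 -m pendant '{"xyz":[[-0.001,0.001,-0.004],[0,0,-0.003],[0,0,-0.003],[0,0,-0.002],[0,0,-0.002],[0,0,0]],"turn":[0,0,0,0,0,0]}'
```

```text
time_s: 17.35
tool_pos: [0.5757, -0.3183, 0.046]
tool_rot: [69.8, 87.7, -42.5]
force: [-1.1, 0.4, 2.2]
grip_width: 0.0002
```

```bash
python3 -m pendant '{"xyz":[[0,0,-0.002],[0,0,-0.002],[0,0,-0.002],[0,0,0]],"turn":[0,0,0,0]}'
```

```text
time_s: 17.85
tool_pos: [0.5758, -0.3184, 0.0401]
tool_rot: [69.7, 87.7, -42.6]
force: [-0.1, 0.5, 1.9]
grip_width: 0.0002
```

```bash
python3 -m pendant '{"xyz":[[0,0,-0.002],[0,0,-0.0015],[0,0,-0.001],[0,0,0]],"turn":[0,0,0,0]}'
```

```text
time_s: 18.35
tool_pos: [0.5758, -0.3184, 0.0363]
tool_rot: [69.2, 87.7, -43.0]
force: [-1.9, 1.1, 5.4]
grip_width: 0.0003
```

```bash
python3 -m pendant '{"xyz":[[0,0,-0.0012],[0,0,0]],"turn":[0,0]}'
```

```text
time_s: 18.6
tool_pos: [0.5759, -0.3184, 0.0362]
tool_rot: [68.6, 87.7, -43.7]
force: [-2.3, 0.7, 4.9]
grip_width: 0.0004
```

```bash
python3 -m pendant '{"xyz":[[0,0,-0.002],[0,0,-0.001]],"turn":[0,0]}'
```

```text
time_s: 18.85
tool_pos: [0.5759, -0.3184, 0.0349]
tool_rot: [67.8, 87.7, -44.5]
force: [-3.6, 1.7, 8.3]
grip_width: 0.0007
```

The reading is 8.3 N at 34.9 mm, so the oblong plug is at its stop. I'll retreat and check everything.

```bash
python3 -m pendant '{"xyz":[[0,0,0.005],[0,0,0.02],[0,0,0.04],[0,0,0.04],[0,0,0.04],[0,0,0.04],[0,0,0],[0,0,0]],"turn":[0,0,0,0,0,0,0,0]}'; python3 w.py w6 plug_oblong_top; python3 -c "
from h import *
for n in ('scene','side'):
  save(read_camera(n),n+'1')
  for t in ('plug_round_top','plug_square_top','plug_oblong_top'):
    for d in pinpoint(n,t)[:1]: print(n,t,round(d['score'],2),c2w(n,d['at']).round(4))"
```

```text
time_s: 19.85
tool_pos: [0.5763, -0.3181, 0.2301]
tool_rot: [70.8, 87.4, -41.5]
force: [0.3, 0.1, -0.6]
grip_width: 0.0002
plug_oblong_top 0.72 [ 0.5736 -0.3155  0.0372]
plug_oblong_top 0.41 [ 0.5281 -0.3108  0.0816]
19.85 [ 0.5763 -0.3181  0.2301] [ 70.8  87.4 -41.5] [ 48.  20. -29.  83.  10.  77.  -3.] [ 0.3  0.1 -0.6]
[-0.162  0.    -0.065]
scene plug_round_top 0.81 [0.4865 0.3311 0.0354]
scene plug_square_top 0.9 [ 0.5493 -0.0382  0.0339]
side plug_round_top 0.94 [0.4785 0.3282 0.0374]
side plug_square_top 0.71 [ 0.5457 -0.0362  0.042 ]
side plug_oblong_top 0.56 [ 0.5706 -0.319   0.0395]
```

View pics/w6.png

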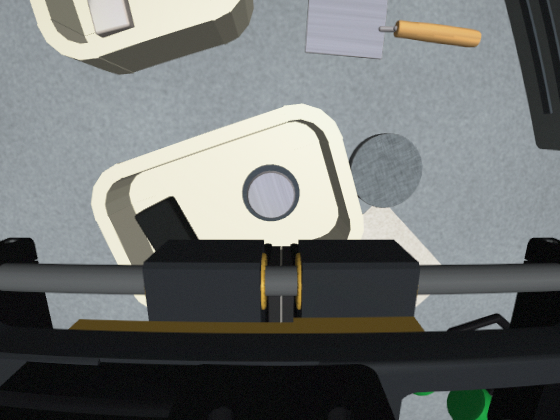

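View pics/side1.png

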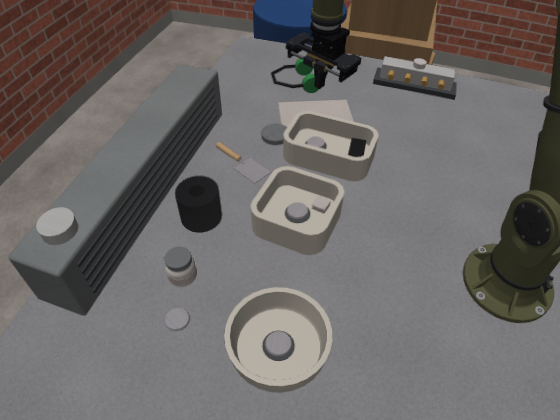

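In the side view all three plugs sit low: round (279,345), square (297,212) and oblong (316,146). Every loose item is where it was at the start.

```bash
python3 -c "
from h import *
print(sign_off())"
```

```text
the job is handed in; nothing more can be done
None
```

All three plugs are closed, pushed straight down with the shut fingertips in the order round, square, oblong. The job is handed in, with about 20 s on the robot's clock.

| Plug | Vertical force at the stop | Fingertip height | Top height seen afterwards |
|---|---|---|---|
| Round | 7.9 N | 35.6 mm | 35–40 mm |
| Square | 6.4 N | 35.4 mm | 34–42 mm |
| Oblong | 8.3 N | 34.9 mm | 37–40 mm |

- **Stops:** the forces lie within the 5–10 N asked for. The force rose with depth about as the washer should give, so each plug was at its stop. The camera heights scatter by about 4 mm around the closed 38 mm, so they support this but do not prove it alone.
- **Side force:** the tool leaned about 2 degrees, and the pushes read 3–4 N sideways.
- **Check that failed:** the scene camera did not report the oblong plug at the end, but the side and wrist cameras did.
- **Other things:** judged by eye in the last side and wrist pictures, the loose items had not moved. The fingers ended about 190 mm above the last plug, touching nothing.

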